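Mesh the drive gear on its splined spindle and press it home against the spring

ROBOT

A 7-joint arm with a two-finger parallel gripper is mounted at the origin on a cart in front of the work surface, level with it; the furniture and walls round the work are solid. World frame = base frame: x ahead of the robot, y to its left, z up, the work surface at z = 0. Lengths are in m, angles in rad, forces in N, time in s.
With the tool pointing down it reaches from about 0.35 to 0.9 m from the base axis. Payload 8.1 kg.
Tool frame: the origin (TCP) lies midway between the tips of the shut fingers; the grasp point (between the pads) lies 19 mm behind it; z points along the fingers, y is the line along which they close (so a half turn about z gives the same grasp; the last joint's range is limited). The gripper opens to 92 mm and grips with 3 to 60 N. Pads are 19 mm wide; open, the fingers measure 130 mm over their backs; the gripper's body (75 mm by 190 mm) begins 47 mm behind the grasp point.
Start: joints at [-1.289, 0.434, 0.025, 1.573, -0.012, 1.134, -0.075], TCP at [0.235, 0.579, 0.227] pointing down, gripper open.
Joint ranges: [-2.62, 2.62], [-0.44, 2.09], [-1.27, 1.32], [0.08, 2.57], [-1.32, 4.46], [0.12, 2], [-2.74, 2.74]. Speed limits (rad/s): [2.22, 2.22, 3.01, 3.01, 3.14, 3.14, 3.14].

INTERFACE

Orientations are given as a rotation vector (axis times angle).
In Python, from cell import arm gives the robot as it stands.
- The arm moves only by the tool carry_out, never from a script. Its arguments are lists of equal length, an entry for each row: "claw": the finger opening in cm, from 0 to 9.18; "delta_pos": the shift along the tool's x, y, z in cm, a list of three; "angular": the turn, a rotation vector about the tool's x, y, z in rad, a list of three. In form: {"claw": [claw, ...], "delta_pos": [[dx, dy, dz], ...], "angular": [[ax, ay, az], ...]}. A call has 1 to 20 rows; each row shifts and turns the commanded pose from where the row before left it, along the tool's axes as they then stand; what a row does not reach is not made up. A row lasts 1/10 s, in which the tool goes at most 50 mm and 8.59 degrees, less where a joint would pass 70% of its speed; a pose out of reach is approached as far as the arm can. A call with a gripper value outside its range is refused whole. The fingers move at their own pace and stop on an object; "force" is the grip in N (left out, the last holds). Time passes only in rows, so rows that do not move let the fingers close. It gives the time, the measured TCP pose, the force, the opening and the grip force at its end, in the units of the state.
- arm.observe(): the state, without advancing time (a new reading comes with each control period).
- arm.get_image(name): name is "scene" or "top" or "wrist"; returns a dict with "frame" (384x512x3 uint8, red, green, blue), "mtx" (3x3 intrinsics, pixels), "T" (4x4, takes a point from camera to world coordinates). Camera axes: x right, y down, z forward; pixel columns grow to the right and rows downward; lengths in m; the calibration is good to about 2 mm. A picture is of the moment at which its call begins. There is no depth.
- arm.sign_off(): hands the job in; it is judged then, once.
Trained networks look in a picture, given as the dict that the camera call returned (one of the last four; its "shot" number tells which), for a name from the list of things; names that differ only in an ending like _2 or _b are one class to them, and where a whole thing is asked for, a point or a joint stands for the part that bears it (a point fixed in the world has none). Each returns a list of dicts, best first, with "conf" (0 to 1); they miss things now and then, are a little off and sometimes report something else, mostly with a low value. They report only what shows in the picture. A call takes as long as a camera call. They do not tell look-alikes from the thing itself.
- arm.look_for(label, picture): "centre" ([column, row] as shares, 0 to 1, of the picture: columns of its width, rows of its height, amid what is visible of it).
- arm.trace(label, picture): "region" (384x512 bool, what is visible of it) and "centre" ([column, row] as shares, 0 to 1, of the picture: columns of its width, rows of its height, amid what is visible of it).
- arm.place_of(label, picture): "centre" ([column, row] as shares, 0 to 1, of the picture: columns of its width, rows of its height: a listed point, or the origin of a listed thing).
The state is a dict: "clock": time; "joints": joint angles; "dq": joint speeds; "joint_efforts": joint torques, N m; "position": TCP position; "ee_rot": TCP orientation; "force": force on the tool from outside, world axes, zero at the start; "ft_torque": the same for the moment, N m; "width": opening from 0.0 (shut) to 1.0 (fully open); "gripper_force": force on a finger pad.
Only numpy, scipy, OpenCV 4.12 (cv2) and the standard library are available. Lean on these libraries where they do the work, as an engineer would, in place of code of your own. Each camera call takes 0.05 s, during which the arm holds its last target. There are 200 camera calls.

TASK

The gear drive on the bench is being put back together. Pull the white protective cap off the upright splined spindle and set it down on the bench, clear of the drive; then fit the larger of the two loose gears, hub upward: turn it until its splined bore meshes with the spindle, slide it down into mesh with the pinion and onto the sprung collar, and press it fully home against the spring so that the retaining ring groove above the hub comes free. Finish holding the gear pressed home, do not let go of it, and leave the smaller gear and everything else on the bench where it is.

Things in the scene. Friction and masses are not known exactly. Their poses are not given: they have to be found in the camera images.
- drive: gear drive fixed to the bench (place and yaw vary): dark base plate 200 x 150 x 10 mm, grey housing up to z = 60 mm, small motor lying on its left (+y) side, 85 mm high, reaching 162 mm from the spindle axis. Origin on the bench under the spindle axis; x points from the spindle to the pinion, y to the motor, z up
- spindle_top (a point): centre of the upper end of the upright spindle, 132 mm above the bench: core 26 mm in diameter, six splines 8 mm wide out to 34 mm diameter, chamfered at the top. x lies along one spline, the others every 60 degrees. It turns with a light drag (0.06 N m) and starts at any angle. The retaining ring groove is 6 to 8.5 mm below this point
- pinion_top (a point): top of the steel pinion on the drive, on its upright axis 64 mm from the spindle, 94 mm above the bench (its screw stands 4 mm higher): 12 teeth, 49 mm across, 74 to 94 mm above the bench, pointed at the upper ends. It turns almost freely, so the gear's teeth push it round as they enter from above
- collar (a joint): how far the steel thrust collar round the spindle (51 mm across) is pushed down, in m: 0 at rest, with its top 82 mm above the bench; 0.006 at its hard stop. Its spring pushes up with 8 N at rest and 14 N at the stop, more than the gear's weight: the gear rises when let go; the hand must add about 10 N to the weight to hold it at the stop
- shaft_cap: white plastic cap loosely over the spindle's end: 42 mm in diameter, ribbed, 36 mm tall, foot flange 48 mm wide and 3 mm high, closed crown, 30 g. Origin at the centre of its open underside, z to the crown. At the start it stands upright on the spindle, underside 99 mm and crown 135 mm above the bench
- gear_large: larger gear, lying hub up: 24 teeth, 91 mm across, toothed disc 16 mm high, steel, 0.45 kg. Origin at the centre of its underside, z up along the hub. The teeth are pointed below. On the spindle it touches the collar with its underside 82 mm above the bench and is home at 76 mm; then the hub top is at 122 mm and the ring groove shows above it
- gear_large_hub (a point): centre of the hub top of the larger gear, 46 mm above its underside. The hub stands on the disc, 48 mm in diameter, with two flats 40 mm apart that face +y and -y of this frame: grip there. The bore has six grooves, one along x, the others every 60 degrees; it is about 1 mm larger than the spindle all round and chamfered at the foot
- gear_small: smaller gear, steel, 18 teeth, 70 mm across, with the same hub and bore, lying hub up; it would not reach the pinion and stays where it lies
- stand_foot (a point): bench point under the pole of a fixed black tripod stand left of the drive: an obstacle, pole 23 mm thick and 0.7 m tall, three legs spreading about 140 mm round it on the bench
- retaining_ring: C-shaped retaining ring of dark steel wire, 36 mm across, 3 mm thick, lying at the front edge for a later step; origin at its centre; not to be moved
- side_cutters: side cutters with red handles, 125 x 54 x 18 mm, lying at the front right; bystander
- oil_bottle: small yellow squeeze bottle with a black nozzle, 36 mm across, 117 mm tall, standing; origin under its centre; bystander
- screwdriver: screwdriver with a red and black handle, 197 mm long; bystander
- caliper: sliding caliper, 217 mm long, lying at the far left; bystander
Not all that is in view belongs to the job. Of the things shaped like the shaft_cap, the white one is meant.

How it is judged:
On the way, in this order (a step that is already met when the one before it is completed fails the run):
1. the cap is off the spindle and stands released on the bench, clear of the drive (height (world z) of shaft_cap below 0.05 m and horizontal distance between shaft_cap and spindle_top above 0.09 m and linear speed of shaft_cap below 0.05 m/s and contact force between the fingers and shaft_cap below 0.1 N and contact force between shaft_cap and drive below 0.1 N), for 0.2 s.
2. the larger gear, hub up, has slid at least 20 mm down over the spindle's splines (horizontal distance between gear_large and spindle_top below 0.004 m and angle between gear_large's own z axis and vertical below 0.08 rad and height (world z) of gear_large between 0.07 and 0.112 m), for 0.1 s.
At the end, for the whole second after the job is handed in: larger gear on the spindle, hub up, within 4 mm of its axis, upright and still, collar pressed at least 4.5 of its 6 mm by the gear, fingers still on the gear with over 2 N; cap lying still and released on the bench, over 90 mm from the spindle and not touching the drive (all of step 1 and horizontal distance between gear_large and spindle_top below 0.004 m and angle between gear_large's own z axis and vertical below 0.08 rad and value of joint collar above 0.0045 m and velocity of joint collar below 0.01 m/s and height (world z) of gear_large below 0.0785 m and contact force between the fingers and gear_large above 2 N and linear speed of gear_large below 0.02 m/s); the arm keeps its last pose, push and grip.
It fails at once if the smaller gear is moved more than 30 mm (distance of gear_small from where it was at the start of the episode above 0.03 m).
It fails at once if another thing on the bench is moved more than 40 mm (distance of any of retaining_ring, side_cutters, oil_bottle, screwdriver, caliper from where it was at the start of the episode above 0.04 m).
It also fails if it takes over 61 s, if anything falls off the work surface, if the arm or the gripper's body presses on something with over 40 N, if the wrist force passes 120 N, or if a joint passes its speed limit or range.

## Working session

There is one attempt and no reset: what is moved stays moved. The work goes in short steps, Python scripts to look and compute and a tool call to move; the robot and the scene stay as the last step left them, time stands still between calls to the robot, and variables do not carry over. Pictures are saved under pics/ and viewed, at most 10 in all, crops included, and the job is handed in when it is done.

Besides the shell and the picture viewer there is one more tool, called after "Request:" as name(argument=value, ...) on one line, values as JSON. carry_out: Moves the arm, as the interface text tells. Its arguments: {"type":"object","properties":{"claw":{"type":"array","items":{"type":"number"}},"delta_pos":{"type":"array","items":{"type":"array","items":{"type":"number"}}},"angular":{"type":"array","items":{"type":"array","items":{"type":"number"}}},"force":{"type":"number"}},"required":["claw","delta_pos","angular"]}

```bash
mkdir -p pics
cat > h.py <<'E'
import numpy as np, cv2
from cell import arm
from scipy.spatial.transform import Rotation as R
def ray(p,c):
    h,w=p['frame'].shape[:2]; uv=np.array([c[0]*w,c[1]*h,1.]); T=np.array(p['T'])
    d=T[:3,:3]@np.linalg.inv(np.array(p['mtx']))@uv; return T[:3,3],d
def atz(p,c,z):
    o,d=ray(p,c); return (o+d*(z-o[2])/d[2])[:2]
def proj(p,X):
    T=np.linalg.inv(np.array(p['T'])); q=np.array(p['mtx'])@(T[:3,:3]@np.array(X)+T[:3,3]); return q[:2]/q[2]
def save(p,n,f=1,box=None):
    im=p['frame'][:,:,::-1]
    if box: im=im[box[1]:box[3],box[0]:box[2]]
    cv2.imwrite('pics/'+n,cv2.resize(im,None,fx=f,fy=f,interpolation=cv2.INTER_CUBIC))
E
python3 - <<'E'
from h import *
s=arm.observe(); print(s)
H=dict(spindle_top=.132,pinion_top=.094,shaft_cap=.099,gear_large=0,gear_large_hub=.046,gear_small=0,stand_foot=0,retaining_ring=0,oil_bottle=0,side_cutters=0.009,screwdriver=.01,caliper=.005,drive=0)
ims=[]
for n in('scene','top'):
    p=arm.get_image(n); ims.append(p['frame'][:,:,::-1]); save(p,n+'0.png',1.5)
    print(n,np.array(p['T']).round(3).tolist())
    for k,z in H.items():
        for r in arm.place_of(k,p)[:3]:
            print(n,k,round(r['conf'],2),(np.array(r['centre'])*[512,384]).round(0),atz(p,r['centre'],z).round(4))
E
```

```text
{'clock': 0.0, 'joints': array([-1.28860379,  0.43524402,  0.02495608,  1.57408774, -0.01159051,
        1.13395449, -0.07508239]), 'dq': array([ 6.29268905e-04,  2.33184769e-04, -3.46605732e-04,  1.72720165e-03,
       -1.81118173e-03,  2.72922599e-05,  2.87742757e-04]), 'joint_efforts': array([ 2.07377234e-03, -6.67836714e+01,  9.86284576e-01, -3.14460397e+01,
       -6.03959640e-02,  4.25076485e-02,  1.30225581e-04]), 'position': array([0.23446493, 0.5788223 , 0.2259353 ]), 'ee_rot': array([-6.00729395e-01, -3.08346427e+00,  2.42064093e-03]), 'force': array([ 0.67590605, -0.70806005,  0.24846479]), 'ft_torque': array([-0.04815303, -0.01104228, -0.01874391]), 'gripper_force': 0.0, 'width': 0.9970598499454267}
scene [[0.802, -0.3, 0.518, -0.184], [-0.598, -0.405, 0.692, -0.916], [0.003, -0.864, -0.504, 0.811], [0.0, 0.0, 0.0, 1.0]]
scene pinion_top 0.47 [285. 185.] [0.6431 0.0589]
scene shaft_cap 0.73 [262. 183.] [0.5872 0.1035]
scene shaft_cap 0.55 [251. 176.] [0.5866 0.1604]
scene shaft_cap 0.51 [228. 193.] [0.4731 0.114 ]
scene gear_large 0.85 [286. 280.] [ 0.4395 -0.1973]
scene 
[... 1173 characters left out ...]
262 -0.1669]
top gear_large_hub 0.87 [334. 218.] [ 0.4433 -0.1986]
top gear_small 0.75 [351. 169.] [ 0.6112 -0.2739]
top gear_small 0.74 [335. 217.] [ 0.4522 -0.2107]
top stand_foot 0.32 [171. 147.] [0.6921 0.3296]
top stand_foot 0.23 [366. 236.] [ 0.3894 -0.3074]
top retaining_ring 0.45 [285. 235.] [ 0.3948 -0.0477]
top oil_bottle 0.74 [171. 147.] [0.6935 0.332 ]
top oil_bottle 0.64 [148. 239.] [0.3872 0.3947]
top side_cutters 0.76 [366. 237.] [ 0.3866 -0.3033]
top side_cutters 0.61 [149. 241.] [0.3782 0.386 ]
top side_cutters 0.44 [284. 237.] [ 0.387  -0.0417]
top caliper 0.85 [151. 240.] [0.3813 0.3813]
top caliper 0.3 [243. 169.] [0.612  0.0885]
top drive 0.88 [247. 180.] [0.5763 0.0761]
```

```bash
sleep 1; ls pics
```

```text
scene0.png
top0.png
```

View pics/scene0.png

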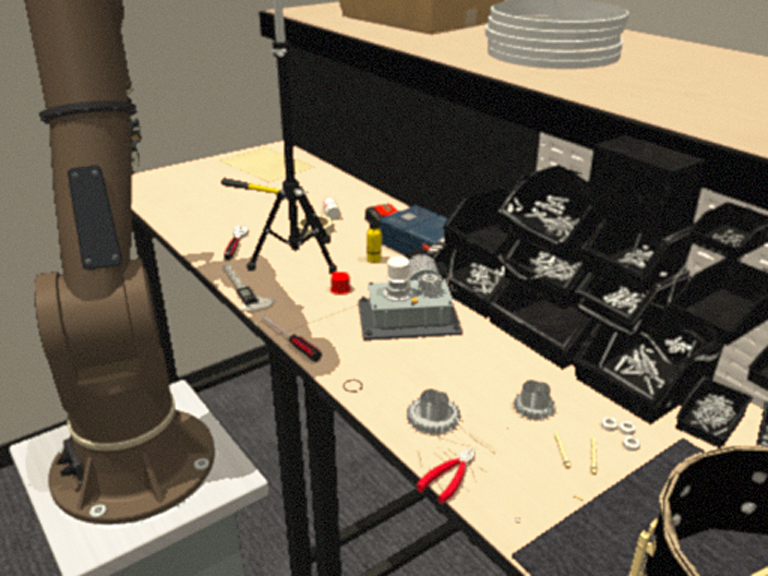

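View pics/top0.png

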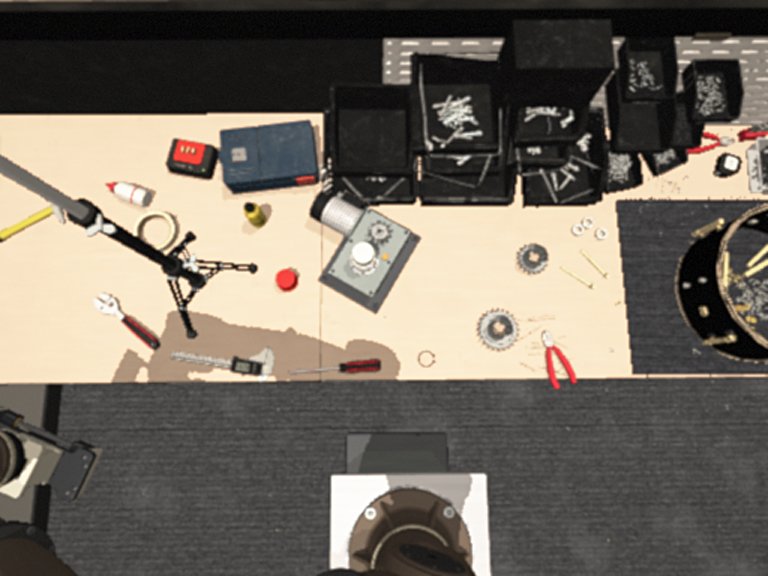

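The top view (512-wide pixels) shows these candidates:
- **Caps:** white cap on the spindle (243,169); red look-alike standing on the bench (191,187).
- **Gears:** the larger lies near the front (331,219), the smaller behind it (355,172).

I choose the white cap and the front gear, and will check both from close by. Next I triangulate and plan the approach.

```bash
cat >> h.py <<'E'
def tri(obs):
    A=np.zeros((3,3));b=np.zeros(3)
    for p,c in obs:
        o,d=ray(p,c);d/=np.linalg.norm(d);M=np.eye(3)-np.outer(d,d);A+=M;b+=M@o
    return np.linalg.solve(A,b)
def plan(goal,yaw=None):
    """goal: world TCP; yaw: wanted world angle of tool y (mod pi). prints delta in tool axes (cm) and turn"""
    s=arm.observe(); Rm=R.from_rotvec(s['ee_rot']).as_matrix()
    y=np.arctan2(Rm[1,1],Rm[0,1])
    print('tcp',s['position'].round(4),'yaw_y deg',np.degrees(y).round(1),'tilt',Rm[:,2].round(3),'j7',s['joints'][6].round(2),'t',s['clock'])
    print('delta cm (tool axes)',(100*Rm.T@(np.array(goal)-s['position'])).round(2))
    if yaw is not None:
        d=(yaw-y+np.pi/2)%np.pi-np.pi/2
        print('turn about tool z rad',round(-d,3),'deg',np.degrees(-d).round(1))
E
python3 - <<'E'
from h import *
P={n:arm.get_image(n) for n in('scene','top')}
for n,p in P.items():
    f=p['frame'].astype(int); m=(f.min(2)>190)
    for r in arm.trace('shaft_cap',p)[:3]:
        g=r['region']; print(n,r['conf'],np.array(r['centre'])*[512,384],f[g].mean(0).round(),g.sum())
        ys,xs=np.where(g); print(xs.min(),xs.max(),ys.min(),ys.max())
    for k in('stand_foot','gear_large_hub'):
        for r in arm.place_of(k,p)[:2]: print(n,k,r['conf'],atz(p,r['centre'],0.046 if 'hub' in k else 0))
for g in [(.588,.083,.3)]: plan(g)
for X in [(.588,.083,.135),(.588,.083,.099),(.588,.095,.135)]:
    print(X,[proj(p,X).round(1) for p in P.values()])
save(P['top'],'captop.png',5,(190,110,300,215))
E
```

```text
scene 0.7 [261.888  178.2144] [197. 190. 174.] 211
259 272 171 187
scene 0.5 [224.8192 189.0048] [188.  32.  22.] 189
220 233 181 196
scene stand_foot 0.81 [0.56801636 0.45989526]
scene gear_large_hub 0.58 [ 0.440761   -0.20293272]
top 0.77 [191.1808 184.5888] [224.  85.  75.] 204
183 198 178 194
top 0.6 [240.7936 169.3056] [237. 235. 226.] 225
234 250 162 178
top gear_large_hub 0.88 [ 0.44708413 -0.20269197]
top gear_large_hub 0.23 [0.68052286 0.32351667]
tcp [0.2346 0.5793 0.2267] yaw_y deg 68.0 tilt [ 0.  0. -1.] j7 -0.08 t 1.8
delta cm (tool axes) [-51.38 -32.73  -7.33]
(0.588, 0.083, 0.135) [array([266.1, 174.7]), array([243.4, 166.7])]
(0.588, 0.083, 0.099) [array([266. , 185.3]), array([243.7, 169.6])]
(0.588, 0.095, 0.135) [array([263.7, 173.2]), array([239.4, 166.7])]
```

View pics/captop.png

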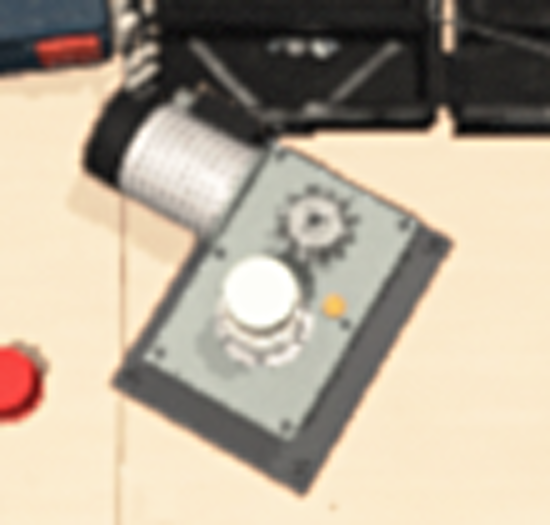

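The crop shows the white cap on the drive with its crown at about pixel (242,168.4). The pinion is at (253,154), and the red look-alike stands to the left on the bench. That puts the spindle at about (0.583, 0.087). I'll move above it.

Request:
carry_out(claw=[9, 9, 9, 9, 9, 9, 9, 9, 9, 9, 9, 9, 9, 9, 9, 9, 9, 9, 9, 9], delta_pos=[[-1.3, -1.2, -0.9], [-2.7, -2.4, -0.9], [-2.7, -2.4, -0.9], [-2.7, -2.4, -0.9], [-2.7, -2.4, -0.9], [-2.7, -2.4, -0.9], [-2.7, -2.4, -0.9], [-2.7, -2.4, -0.9], [-3, -1.3, 0], [-3, -1.3, 0], [-3, -1.3, 0], [-3, -1.3, 0], [-3, -1.3, 0], [-3, -1.3, 0], [-3, -1.3, 0], [-3, -1.3, 0], [-3, -1.3, 0], [-3, -1.3, 0], [-1, -1.2, 0], [0, 0, 0]], angular=[[0, 0, 0], [0, 0, 0], [0, 0, 0], [0, 0, 0], [0, 0, 0], [0, 0, 0], [0, 0, 0], [0, 0, 0], [0, 0, 0], [0, 0, 0], [0, 0, 0], [0, 0, 0], [0, 0, 0], [0, 0, 0], [0, 0, 0], [0, 0, 0], [0, 0, 0], [0, 0, 0], [0, 0, 0], [0, 0, 0]])

```text
clock: 3.8
position: [0.5885, 0.0848, 0.2991]
ee_rot: [0.608, 3.082, -0.002]
force: [-0.0, 0.2, 0.2]
width: 0.977
gripper_force: 0.0
```

Run:
```python
from h import *
p=arm.get_image('wrist'); save(p,'w1.png',1.2)
plan((.583,.087,.102),np.radians(59))
print(proj(p,(.583,.087,.135)))
for k,z in dict(shaft_cap=.099,pinion_top=.094,drive=0,spindle_top=.132).items():
    for r in arm.place_of(k,p)[:2]: print(k,r['conf'],np.array(r['centre'])*[512,384],atz(p,r['centre'],z))
for r in arm.trace('shaft_cap',p)[:2]:
    c,rad=cv2.minEnclosingCircle(np.argwhere(r['region'])[:,::-1].astype(np.float32)); print(r['conf'],c,rad,np.array(r['centre'])*[512,384])
T=np.array(p['T']);print(T.round(3).tolist())
```

```text
tcp [0.5878 0.0872 0.2991] yaw_y deg 67.8 tilt [-0.  0. -1.] j7 1.06 t 3.85
delta cm (tool axes) [ 0.44 -0.2  19.71]
turn about tool z rad 0.154 deg 8.8
[257.39435116 175.94237755]
shaft_cap 0.85 [367.3088  98.112 ] [0.55406882 0.23182988]
shaft_cap 0.62 [259.584  176.2944] [0.59071345 0.08653207]
drive 0.72 [259.1232 161.7024] [0.58756248 0.08745954]
0.74 (261.5, 174.6904754638672) 22.007957458496094 [260.3008 176.9088]
0.73 (367.56134033203125, 96.28221130371094) 21.11187744140625 [370.3808  93.0048]
[[0.379, 0.895, 0.234, 0.526], [0.925, -0.367, -0.097, 0.111], [-0.001, 0.253, -0.967, 0.457], [0.0, 0.0, 0.0, 1.0]]
```

View pics/w1.png

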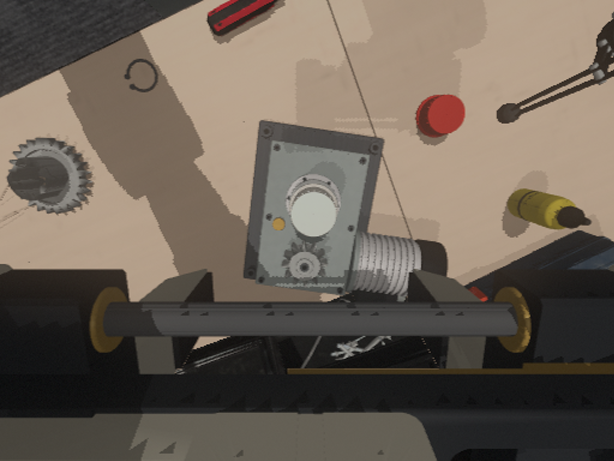

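The wrist view shows the white crown centred at about (261.7,178.3) and the pinion at (253.3,221). The red cap is at (367,96) and the larger gear is on the left.

Run:
```python
from h import *
p=arm.get_image('wrist'); S=np.array([512,384])
c=atz(p,np.array([261.7,178.3])/S,.135); q=atz(p,np.array([253.3,220.8])/S,.096); print(c,q,np.linalg.norm(q-c),np.degrees(np.arctan2(*(q-c)[::-1])))
plan((*c,.104),np.radians(61))
t=arm.get_image('top'); print(atz(t,np.array([242,168.4])/S,.135),[proj(p,(*c,.135)),proj(t,(*c,.135))])
```

```text
[0.58620191 0.09587773] [0.63990639 0.06370353] 0.06260471762629495 -30.92569934613434
tcp [0.5878 0.0899 0.2989] yaw_y deg 68.1 tilt [ 0.     0.001 -1.   ] j7 1.06 t 4.15
delta cm (tool axes) [ 0.37  0.49 19.49]
turn about tool z rad 0.123 deg 7.1
[0.58279419 0.08725323] [array([261.7, 178.3]), array([239.07534827, 167.30040652])]
```

Request:
carry_out(claw=[9, 9, 9, 9, 9, 9, 9, 5, 2, 2, 2, 2, 2, 2], delta_pos=[[0.35, 0.2, 3], [0, 0, 4], [0, 0, 4], [0, 0, 3.5], [0, 0, 3], [0, 0, 2], [0, 0, 0], [0, 0, 0], [0, 0, 0], [0, 0, 0], [0, 0, 0], [0, 0, 0], [0, 0, 0], [0, 0, 0]], angular=[[0, 0, 0.06], [0, 0, 0.06], [0, 0, 0], [0, 0, 0], [0, 0, 0], [0, 0, 0], [0, 0, 0], [0, 0, 0], [0, 0, 0], [0, 0, 0], [0, 0, 0], [0, 0, 0], [0, 0, 0], [0, 0, 0]], force=12)

```text
clock: 5.6
position: [0.5857, 0.0914, 0.1039]
ee_rot: [-0.785, -3.042, 0.001]
force: [-2.0, -1.4, 2.6]
width: 0.465
gripper_force: 12.0
```

Request:
carry_out(claw=[2, 2, 2, 2, 2, 2, 2, 2, 2, 2, 2, 2, 2, 2, 2, 2, 2, 2, 2, 2], delta_pos=[[0, 0, -1], [0, 0, -2], [0, 0, -2.5], [0, 0, -2.5], [0.1, -1.5, 0], [0.1, -3, 0], [0.1, -3, 0], [0.1, -3, 0], [0.1, -3, 0], [0.1, -3, 0], [0, -2.2, 0], [0, 0, 2], [0, 0, 3], [0, 0, 3], [0, 0, 3], [0, 0, 2.5], [0, 0, 2], [0, 0, 1.2], [0, 0, 0.7], [0, 0, 0]], angular=[[0, 0, 0], [0, 0, 0], [0, 0, 0], [0, 0, 0], [0, 0, 0], [0, 0, 0], [0, 0, 0], [0, 0, 0], [0, 0, 0], [0, 0, 0], [0, 0, 0], [0, 0, 0], [0, 0, 0], [0, 0, 0], [0, 0, 0], [0, 0, 0], [0, 0, 0], [0, 0, 0], [0, 0, 0], [0, 0, 0]])

```text
clock: 7.6
position: [0.4898, -0.0691, 0.0094]
ee_rot: [-0.785, -3.041, 0.0]
force: [-0.0, 1.0, 0.0]
width: 0.467
gripper_force: 12.0
```

Request:
carry_out(claw=[2, 2, 5, 9, 9, 9, 9, 9, 9, 9, 9], delta_pos=[[0, 0, 0.2], [0, 0, 0], [0, 0, 0], [0, 0, 0], [0, 0, 0], [0, 0, -2], [0, 0, -4], [0, 0, -4.5], [0, 0, -4.5], [0, 0, -4.5], [0, 0, -4.5]], angular=[[0, 0, 0], [0, 0, 0], [0, 0, 0], [0, 0, 0], [0, 0, 0], [0, 0, 0], [0, 0, 0], [0, 0, 0], [0, 0, 0], [0, 0, 0], [0, 0, 0]])

```text
clock: 8.7
position: [0.4896, -0.0691, 0.2499]
ee_rot: [0.785, 3.042, 0.0]
force: [1.5, 0.7, -0.9]
width: 0.979
gripper_force: 0.0
```

Run:
```python
from h import *
p=arm.get_image('wrist'); save(p,'w2.png',1.2)
print(arm.observe()['position'],np.array(p['T']).round(3).tolist())
for k,z in dict(shaft_cap=0,pinion_top=.094,spindle_top=.132,gear_large=0,gear_large_hub=.046,gear_small=0).items():
    for r in arm.place_of(k,p)[:2]: print(k,r['conf'],np.array(r['centre'])*[512,384],atz(p,r['centre'],z))
```

```text
[ 0.4929429  -0.06975391  0.25669134] [[0.483, 0.847, 0.222, 0.431], [0.876, -0.467, -0.122, -0.036], [0.0, 0.253, -0.967, 0.408], [0.0, 0.0, 0.0, 1.0]]
shaft_cap 0.87 [256.    170.496] [ 0.49114766 -0.07210833]
shaft_cap 0.82 [510.976   91.8144] [0.55921066 0.26041952]
pinion_top 0.87 [420.9152 242.688 ] [0.63645605 0.05721529]
pinion_top 0.29 [256.4096 171.6864] [ 0.47855852 -0.06395236]
spindle_top 0.65 [456.4992 200.4864] [0.58757883 0.09082497]
spindle_top 0.3 [145.7152 192.8064] [ 0.44033726 -0.1606268 ]
gear_large 0.96 [164.608  184.5888] [ 0.44774981 -0.19116177]
gear_large 0.65 [421.5808 245.184 ] [0.7021111  0.08444444]
gear_large_hub 0.62 [148.992 191.616] [ 0.44398804 -0.19519235]
gear_large_hub 0.47 [160.9216 183.0144] [ 0.44204316 -0.17647543]
gear_small 0.97 [173.2096 298.4064] [ 0.60203523 -0.27704124]
```

View pics/w2.png

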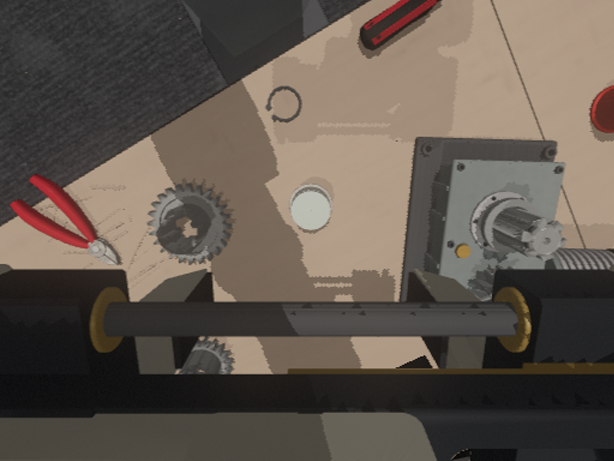

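The cap stands upright and released at pixel (259,173), about (0.49,-0.07). The bare splined spindle shows at (452,200) and the larger gear at (158,190). Next, a close look at the spindle to get its spline angle.

Request:
carry_out(claw=[9, 9, 9, 9, 9, 9, 9, 9, 9, 9], delta_pos=[[-0.4, 1.6, 0], [-0.4, 3, 0], [-0.4, 3, 0], [-0.4, 3, 0], [-0.4, 3, 1], [-0.4, 3, 2], [-0.4, 2, 2], [0, 0, 2], [0, 0, 0], [0, 0, 0]], angular=[[0, 0, 0], [0, 0, 0], [0, 0, 0], [0, 0, 0], [0, 0, 0], [0, 0, 0], [0, 0, 0], [0, 0, 0], [0, 0, 0], [0, 0, 0]])

```text
clock: 10.05
position: [0.6043, 0.0804, 0.177]
ee_rot: [-0.784, -3.04, 0.002]
force: [-0.9, 0.7, -0.2]
width: 0.981
gripper_force: 0.0
```

Run:
```python
from h import *
p=arm.get_image('wrist'); np.savez('w3.npz',f=p['frame'],mtx=p['mtx'],T=p['T'])
print(arm.observe()['position'],p['mtx'])
c=None
for k,z in dict(pinion_top=.094,spindle_top=.132).items():
    for r in arm.place_of(k,p)[:1]: print(k,r['conf'],np.array(r['centre'])*[512,384],atz(p,r['centre'],z)); c=r['centre']
# rectified view of plane z=.132, 0.25mm/px, +x right, +y up, centred on c0
c0=atz(p,c,.132); print(c0); N=360;s=.00018
gx,gy=np.meshgrid((np.arange(N)-N/2)*s+c0[0],-(np.arange(N)-N/2)*s+c0[1])
T=np.linalg.inv(p['T']); X=np.stack([gx,gy,np.full_like(gx,.132)],-1)@T[:3,:3].T+T[:3,3]; q=X@np.array(p['mtx']).T
im=cv2.remap(p['frame'],(q[...,0]/q[...,2]).astype(np.float32),(q[...,1]/q[...,2]).astype(np.float32),cv2.INTER_CUBIC)
cv2.imwrite('pics/sp.png',cv2.resize(im[:,:,::-1],None,fx=1.6,fy=1.6))
```

```text
[0.60479592 0.08015645 0.17799981] [[304.83682169   0.         258.16533731]
 [  0.         304.83682169 196.46569   ]
 [  0.           0.           1.        ]]
pinion_top 0.78 [253.696 252.288] [0.64218703 0.05601469]
spindle_top 0.6 [257.792 186.816] [0.58594389 0.09118813]
[0.58594389 0.09118813]
```

View pics/sp.png

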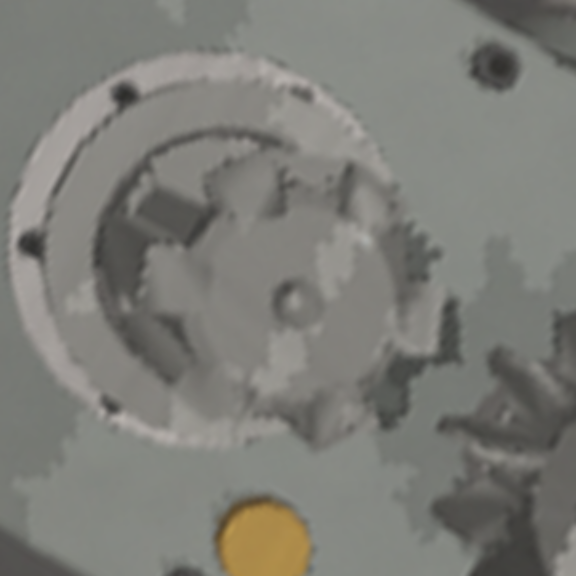

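The rectified view (0.1125 mm per pixel, x right, y up) shows the spindle's centre drill at (295,303) and six splines at about 50° modulo 60°. Next I look at the gear with the same tool yaw, so any camera bias cancels.

Request:
carry_out(claw=[9, 9, 9, 9, 9, 9, 9, 9, 9, 9, 9, 9, 9, 9, 9], delta_pos=[[0, -1.5, 0], [-0.2, -3, 0], [-0.2, -3, 0], [-0.2, -3, 0], [-0.2, -3, 0], [-0.2, -3, 0], [-0.2, -3, 0], [-0.2, -3, 0], [-0.1, -3, 0], [0, -3, 1], [0, -2.4, 2], [0, -1, 2], [0, 0, 2], [0, 0, 0], [0, 0, 0]], angular=[[0, 0, 0], [0, 0, 0], [0, 0, 0], [0, 0, 0], [0, 0, 0], [0, 0, 0], [0, 0, 0], [0, 0, 0], [0, 0, 0], [0, 0, 0], [0, 0, 0], [0, 0, 0], [0, 0, 0], [0, 0, 0], [0, 0, 0]])

```text
clock: 11.7
position: [0.463, -0.2066, 0.1085]
ee_rot: [0.786, 3.042, 0.0]
force: [-0.2, 0.5, -0.8]
width: 0.98
gripper_force: 0.0
```

```bash
cat >> h.py <<'E'
def rect(p,c0,z,N=360,s=.00018):
    gx,gy=np.meshgrid((np.arange(N)-N/2)*s+c0[0],-(np.arange(N)-N/2)*s+c0[1])
    T=np.linalg.inv(p['T']); X=np.stack([gx,gy,np.full_like(gx,z)],-1)@T[:3,:3].T+T[:3,3]; q=X@np.array(p['mtx']).T
    return cv2.remap(p['frame'] if 'frame' in p else p['f'],(q[...,0]/q[...,2]).astype(np.float32),(q[...,1]/q[...,2]).astype(np.float32),cv2.INTER_CUBIC)
E
python3 - <<'E'
from h import *
p=arm.get_image('wrist'); np.savez('w4.npz',f=p['frame'],mtx=p['mtx'],T=p['T'])
s=arm.observe(); print(s['position'],proj(p,s['position']))
for k,z in dict(gear_large=0,gear_large_hub=.046).items():
    for r in arm.place_of(k,p)[:2]: print(k,r['conf'],np.array(r['centre'])*[512,384],atz(p,r['centre'],z)); 
c=atz(p,arm.place_of('gear_large_hub',p)[0]['centre'],.046); print('c0',c)
a=rect(p,c,.046,360,.0002)
w3=dict(np.load('w3.npz')); b=rect(w3,(.5866,.0898),.132,360,.00012)
out=np.hstack([a,b])[:,:,::-1]; cv2.imwrite('pics/g.png',cv2.resize(out,None,fx=1.1,fy=1.1,interpolation=cv2.INTER_CUBIC))
E
```

```text
[ 0.46362061 -0.20653888  0.10883506] [257.22084046 242.90877811]
gear_large 0.91 [259.2768 171.6096] [ 0.44593516 -0.1950012 ]
gear_large_hub 0.91 [256.3072 180.5184] [ 0.44352133 -0.19637744]
c0 [ 0.44352133 -0.19637744]
```

View pics/g.png

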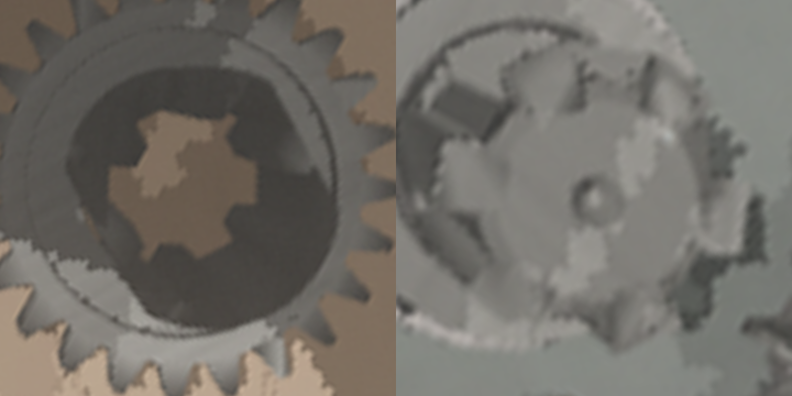

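Left pane: the gear's hub flats have normals at about 29°, and the bore shows the bench through it. Right pane: the spindle again. I'll fit both profiles numerically.

```bash
cat > fit.py <<'E'
from h import *
from scipy.optimize import differential_evolution as DE
def prof(x,y,th,rc,ro,hw):
    r=np.hypot(x,y); a=(np.arctan2(y,x)-th+np.pi/6)%(np.pi/3)-np.pi/6
    return (r<rc)|((r<ro)&(np.abs(r*np.sin(a))<hw))
# gear bore
w=dict(np.load('w4.npz')); c0=np.array([.4435,-.1964]); N=260;s=.0002
a=rect(w,c0,.046,N,s).astype(float); gx=(np.arange(N)-N/2)*s; X,Y=np.meshgrid(gx,-gx)
m=(a[...,0]-a[...,2]>18)&(np.hypot(X,Y)<.021)
m=cv2.morphologyEx(m.astype(np.uint8),cv2.MORPH_OPEN,np.ones((3,3)))>0
cam=w['T'][:3,3]; k=lambda z:(cam[2]-.046)/(cam[2]-z)
def bore(q):
    cx,cy,th,rc,ro,hw=q; M=prof(X-cx,Y-cy,th,rc,ro,hw)
    f=k(0.); ox,oy=(cam[:2]-c0)   # bottom profile scaled about camera foot
    bx=(X-ox)/f+ox-cx; by=(Y-oy)/f+oy-cy
    return M&prof(bx,by,th,rc+.0005,ro+.0005,hw+.0005)
def cost(q):
    M=bore(q); return -(M&m).sum()/(M|m).sum()
r=DE(cost,[(-.004,.004)]*2+[(-.1,np.pi/3+.1)]+[(.0125,.015),(.0165,.019),(.0035,.006)],seed=1,maxiter=150,tol=1e-6)
print('gear',c0+r.x[:2],np.degrees(r.x[2]),r.x[3:],r.fun)
# spindle outline
w=dict(np.load('w3.npz')); c1=np.array([.5866,.0898])
for z in(.132,.1305,.129):
    g=cv2.GaussianBlur(rect(w,c1,z,N,s),(0,0),2).astype(np.float32)
    GX=cv2.Sobel(g,cv2.CV_32F,1,0);GY=cv2.Sobel(g,cv2.CV_32F,0,1); G=np.sqrt((GX**2+GY**2).sum(2))
    G=np.minimum(G,np.percentile(G,93))
    def c2(q):
        M=prof(X-q[0],Y-q[1],q[2],.013,.017,.004).astype(np.uint8)
        E=cv2.morphologyEx(M,cv2.MORPH_GRADIENT,np.ones((3,3)))>0
        return -G[E].mean()
    for sd in(1,):
        r=DE(c2,[(-.003,.003)]*2+[(0,np.pi/3*1.2)],seed=sd,maxiter=150); print('spindle',z,c1+r.x[:2],np.degrees(r.x[2]),r.fun)
    print([(d,round(min(c2((r.x[0]+i,r.x[1]+j,np.radians(d))) for i in np.linspace(-.001,.001,5) for j in np.linspace(-.001,.001,5)),1)) for d in range(38,66,3)])
# hub flats: dark hub top outline
E
python3 fit.py
```

```text
gear [ 0.44537737 -0.19639086] -1.651927826033158 [0.01423392 0.018452   0.00500607] -0.9352044907778668
spindle 0.132 [0.58661906 0.09020611] 51.65796827868123 -48.012969970703125
[(38, np.float32(-37.0)), (41, np.float32(-40.1)), (44, np.float32(-42.2)), (47, np.float32(-45.0)), (50, np.float32(-47.7)), (53, np.float32(-46.0)), (56, np.float32(-43.2)), (59, np.float32(-40.6)), (62, np.float32(-38.4)), (65, np.float32(-36.1))]
spindle 0.1305 [0.58688598 0.09009068] 51.40154267357342 -47.71708679199219
[(38, np.float32(-36.6)), (41, np.float32(-39.8)), (44, np.float32(-41.8)), (47, np.float32(-44.6)), (50, np.float32(-47.3)), (53, np.float32(-45.9)), (56, np.float32(-43.0)), (59, np.float32(-40.2)), (62, np.float32(-38.2)), (65, np.float32(-36.3))]
spindle 0.129 [0.58709245 0.0898767 ] 51.00933174881459 -47.09877014160156
[(38, np.float32(-36.4)), (41, np.float32(-39.4)), (44, np.float32(-41.4)), (47, np.float32(-44.2)), (50, np.float32(-46.8)), (53, np.float32(-45.3)), (56, np.float32(-42.0)), (59, np.float32(-39.4)), (62, np.float32(-37.7)), (65, np.float32(-36.0))]
```

Fit results:
- **Spindle:** (0.5867, 0.0902), splines at 51.4° modulo 60°.
- **Gear:** (0.4454, -0.1964), flats' normal at 28.3°, matching the view.

I'll grip with tool y at 28.3°, then turn -6.9° to fit.

Request:
carry_out(claw=[9, 9, 9, 9, 9, 9, 9], delta_pos=[[1.06, 0, 0], [1, 0, 0], [0, 0, 0], [0, 0, 0], [0, 0, 0], [0, 0, 0], [0, 0, 0]], angular=[[0, 0, 0], [0, 0, 0], [0, 0, 0.142], [0, 0, 0.142], [0, 0, 0.142], [0, 0, 0.145], [0, 0, 0]])

```text
clock: 12.6
position: [0.4446, -0.1955, 0.1077]
ee_rot: [-1.612, -2.696, -0.0]
force: [0.1, 0.4, -0.2]
width: 0.984
gripper_force: 0.0
```

Run:
```python
from h import *
for i in range(3):
    arm.get_image('top'); plan((.4454,-.1964,.0197),np.radians(28.3))
```

```text
tcp [ 0.4447 -0.1956  0.1077] yaw_y deg 28.6 tilt [-0.  0. -1.] j7 1.11 t 12.65
delta cm (tool axes) [-0.11  0.02  8.8 ]
turn about tool z rad 0.004 deg 0.3
tcp [ 0.4449 -0.1957  0.1078] yaw_y deg 28.6 tilt [-0.  0. -1.] j7 1.12 t 12.7
delta cm (tool axes) [-0.09  0.01  8.81]
turn about tool z rad 0.006 deg 0.3
tcp [ 0.445  -0.1958  0.1078] yaw_y deg 28.6 tilt [-0.  0. -1.] j7 1.12 t 12.75
delta cm (tool axes) [-0.07  0.01  8.81]
turn about tool z rad 0.005 deg 0.3
```

Request:
carry_out(claw=[9, 9, 9, 9, 9, 6, 4.5, 3, 3, 3, 3, 3, 3], delta_pos=[[-0.07, 0, 3], [0, 0, 3], [0, 0, 2], [0, 0, 0.8], [0, 0, 0], [0, 0, 0], [0, 0, 0], [0, 0, 0], [0, 0, 0], [0, 0, 0], [0, 0, 0], [0, 0, 0], [0, 0, 0]], angular=[[0, 0, 0.005], [0, 0, 0], [0, 0, 0], [0, 0, 0], [0, 0, 0], [0, 0, 0], [0, 0, 0], [0, 0, 0], [0, 0, 0], [0, 0, 0], [0, 0, 0], [0, 0, 0], [0, 0, 0]], force=50)

```text
clock: 14.05
position: [0.4456, -0.1969, 0.0198]
ee_rot: [-1.617, -2.694, -0.0]
force: [0.1, -0.1, 3.0]
width: 0.431
gripper_force: 50.0
```

Request:
carry_out(claw=[3, 3, 3, 3, 3, 3, 3, 3, 3, 3, 3, 3, 3, 3, 3, 3, 3, 3, 3], delta_pos=[[0, 0, -1.5], [0, 0, -3], [0, 0, -3], [0, 0, -3], [0, 0, -2.5], [0, 0, -1.5], [0.9, 1.3, 0], [1.7, 2.4, 0], [2, 2.8, 0], [2, 2.8, 0], [2, 2.8, 0], [2, 2.8, 0], [2, 2.8, 0], [2, 2.8, 0], [2, 2.8, 0], [1.4, 2, 0], [0.6, 0.8, 0], [0, 0, 0], [0, 0, 0]], angular=[[0, 0, 0], [0, 0, 0], [0, 0, 0], [0, 0, 0], [0, 0, 0], [0, 0, 0], [0, 0, 0], [0, 0, 0], [0, 0, 0], [0, 0, 0], [0, 0, 0], [0, 0, 0], [0, 0, 0], [0, 0, 0], [0, 0, 0], [0, 0, 0.06], [0, 0, 0.06], [0, 0, 0], [0, 0, 0]])

```text
clock: 15.95
position: [0.5882, 0.0891, 0.164]
ee_rot: [-1.773, -2.593, 0.003]
force: [0.7, 0.6, -4.1]
width: 0.434
gripper_force: 50.0
```

Run:
```python
from h import *
for i in range(3):
    p=arm.get_image('wrist'); plan((.5868,.0905,.158),np.radians(21.4))
s=arm.observe(); print(s['force'],s['gripper_force'],s['width'])
save(p,'w5.png',1.2)
```

```text
tcp [0.5882 0.0886 0.1643] yaw_y deg 21.2 tilt [-0.001 -0.001 -1.   ] j7 0.41 t 16.0
delta cm (tool axes) [ 0.23 -0.06  0.63]
turn about tool z rad -0.003 deg -0.2
tcp [0.5883 0.0884 0.1645] yaw_y deg 21.2 tilt [-0.001 -0.001 -1.   ] j7 0.41 t 16.05
delta cm (tool axes) [ 0.25 -0.07  0.65]
turn about tool z rad -0.004 deg -0.2
tcp [0.5885 0.0884 0.1647] yaw_y deg 21.1 tilt [-0. -0. -1.] j7 0.41 t 16.1
delta cm (tool axes) [ 0.25 -0.08  0.67]
turn about tool z rad -0.004 deg -0.3
[ 0.45300439  0.18615505 -4.44153633] 49.99885806471866 0.4340587712123862
```

View pics/w5.png

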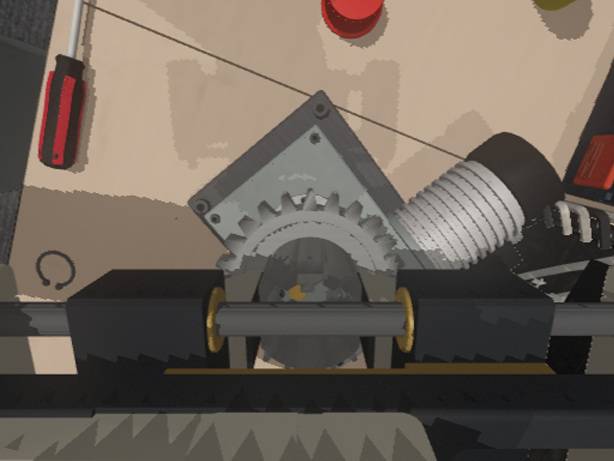

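The gear is held level over the drive, with its teeth seen above the pinion side at about (255,190). The pose reading still drifts, so I let it settle and read it again.

Request:
carry_out(claw=[3, 3, 3, 3, 3], delta_pos=[[0, 0, 0], [0, 0, 0], [0, 0, 0], [0, 0, 0], [0, 0, 0]], angular=[[0, 0, 0], [0, 0, 0], [0, 0, 0], [0, 0, 0], [0, 0, 0]])

```text
clock: 16.6
position: [0.589, 0.0898, 0.1647]
ee_rot: [-1.775, -2.592, -0.0]
force: [0.7, -0.2, -3.9]
width: 0.436
gripper_force: 50.0
```

Run:
```python
from h import *
print(arm.observe()['joints'])
for i in range(2):
    p=arm.get_image('wrist'); plan((.5868,.0905,.158),np.radians(21.4)); print(np.array(p['T'])[:3,3])
for k in('pinion_top','gear_large_hub'):
  for r in arm.place_of(k,p)[:2]: print(k,r['conf'],atz(p,r['centre'],.098+.093*(k!='pinion_top')))
t=arm.get_image('top')
for r in arm.place_of('gear_large_hub',t)[:2]: print(r['conf'],atz(t,r['centre'],.191))
```

```text
[-0.62312627  0.48000939  0.5507754   1.75680695 -0.29384323  0.98749209
  0.41077993]
tcp [0.589  0.0899 0.1647] yaw_y deg 21.2 tilt [ 0.  0. -1.] j7 0.41 t 16.65
delta cm (tool axes) [ 0.14 -0.18  0.67]
turn about tool z rad -0.003 deg -0.2
[0.56503131 0.15352641 0.32303384]
tcp [0.589  0.0898 0.1647] yaw_y deg 21.2 tilt [-0.  0. -1.] j7 0.41 t 16.7
delta cm (tool axes) [ 0.14 -0.18  0.67]
turn about tool z rad -0.004 deg -0.2
[0.5650336  0.15355155 0.32301884]
```

Request:
carry_out(claw=[3, 3, 3, 3, 3, 3, 3, 3, 3], delta_pos=[[0.14, -0.18, 0.3], [0, 0, 0.3], [0, 0, 0.2], [0, 0, 0.2], [0, 0, 0], [0, 0, 0.2], [0, 0, 0.2], [0, 0, 0.2], [0, 0, 0]], angular=[[0, 0, 0], [0, 0, 0], [0, 0, 0], [0, 0, 0], [0, 0, 0], [0, 0, 0], [0, 0, 0], [0, 0, 0], [0, 0, 0]])

```text
clock: 17.8
position: [0.5866, 0.0905, 0.1484]
ee_rot: [-1.775, -2.592, 0.001]
force: [0.3, 0.2, -4.6]
width: 0.435
gripper_force: 50.0
```

Request:
carry_out(claw=[3, 3, 3, 3, 3], delta_pos=[[0, 0, 0.15], [0, 0, 0.15], [0, 0, 0.15], [0, 0, 0.15], [0, 0, 0]], angular=[[0, 0, 0], [0, 0, 0], [0, 0, 0], [0, 0, 0], [0, 0, 0]])

```text
clock: 18.3
position: [0.5868, 0.0899, 0.1425]
ee_rot: [1.775, 2.592, -0.001]
force: [0.2, -2.3, -4.6]
width: 0.43
gripper_force: 50.0
```

It has entered the splines cleanly. Sliding on down to just above the pinion.

Request:
carry_out(claw=[3, 3, 3, 3, 3, 3, 3, 3], delta_pos=[[0, 0, 0.4], [0, 0, 0.4], [0, 0, 0.4], [0, 0, 0.4], [0, 0, 0.4], [0, 0, 0.4], [0, 0, 0], [0, 0, 0]], angular=[[0, 0, 0], [0, 0, 0], [0, 0, 0], [0, 0, 0], [0, 0, 0], [0, 0, 0], [0, 0, 0], [0, 0, 0]])

```text
clock: 19.1
position: [0.5865, 0.0899, 0.1179]
ee_rot: [-1.775, -2.591, 0.002]
force: [0.5, -4.7, -6.5]
width: 0.431
gripper_force: 50.0
```

Request:
carry_out(claw=[3, 3, 3, 3, 3, 3, 3, 3], delta_pos=[[-0.05, -0.02, 0.1], [0, 0, 0.2], [0, 0, 0.2], [0, 0, 0.2], [0, 0, 0.2], [0, 0, 0.2], [0, 0, 0.2], [0, 0, 0]], angular=[[0, 0, 0], [0, 0, 0], [0, 0, 0], [0, 0, 0], [0, 0, 0], [0, 0, 0], [0, 0, 0], [0, 0, 0]])

```text
clock: 19.9
position: [0.5868, 0.0898, 0.1053]
ee_rot: [1.775, 2.592, -0.0]
force: [0.8, -5.4, -5.7]
width: 0.437
gripper_force: 50.0
```

Meshed with the pinion. Now pressing onto the collar.

Request:
carry_out(claw=[3, 3, 3, 3, 3, 3, 3, 3, 3], delta_pos=[[-0.05, -0.02, 0.15], [0, 0, 0.15], [0, 0, 0.15], [0, 0, 0.1], [0, 0, 0.1], [0, 0, 0.1], [0, 0, 0.1], [0, 0, 0], [0, 0, 0]], angular=[[0, 0, 0], [0, 0, 0], [0, 0, 0], [0, 0, 0], [0, 0, 0], [0, 0, 0], [0, 0, 0], [0, 0, 0], [0, 0, 0]])

```text
clock: 20.8
position: [0.5868, 0.0898, 0.0977]
ee_rot: [-1.775, -2.592, -0.001]
force: [-4.4, -2.2, 4.9]
width: 0.426
gripper_force: 50.0
```

Run:
```python
from h import *
for i in range(2):
    p=arm.get_image('wrist'); s=arm.observe(); print(s['position'],s['force'],s['width'])
```

```text
[0.58680919 0.08977044 0.09769604] [-3.28169342 -2.08109667  5.278801  ] 0.4305882846781585
[0.58679152 0.08976408 0.09769065] [-3.82934052 -2.63234531  4.95733417] 0.4261506849782781
```

Request:
carry_out(claw=[3, 3, 3, 3, 3], delta_pos=[[0, 0, 0.1], [0, 0, 0.1], [0, 0, 0.05], [0, 0, 0], [0, 0, 0]], angular=[[0, 0, 0], [0, 0, 0], [0, 0, 0], [0, 0, 0], [0, 0, 0]])

```text
clock: 21.4
position: [0.5868, 0.0898, 0.0958]
ee_rot: [-1.775, -2.592, -0.002]
force: [-6.0, -1.8, 13.2]
width: 0.431
gripper_force: 50.0
```

The force (about 17.7 N net) and height (TCP 0.0958) both agree with the hard stop. I'll add a little margin and check the result in a picture.

Request:
carry_out(claw=[3, 3, 3, 3, 3, 3], delta_pos=[[0, 0, 0.1], [0, 0, 0], [0, 0, 0], [0, 0, 0], [0, 0, 0], [0, 0, 0]], angular=[[0, 0, 0], [0, 0, 0], [0, 0, 0], [0, 0, 0], [0, 0, 0], [0, 0, 0]])

```text
clock: 22.0
position: [0.5869, 0.0898, 0.0957]
ee_rot: [-1.775, -2.592, -0.003]
force: [-9.6, -2.4, 23.7]
width: 0.434
gripper_force: 50.0
```

Run:
```python
from h import *
p=arm.get_image('scene'); s=arm.observe(); print(s['position'],s['force'],s['gripper_force'])
save(p,'fin.png',5,(215,140,365,260))
t=arm.get_image('top')
for r in arm.place_of('shaft_cap',t)[:3]: print(r['conf'],atz(t,r['centre'],0))
```

```text
[0.58689148 0.0897744  0.0957342 ] [-9.93509834 -2.1540931  23.80680868] 50.0077667454093
0.63 [ 0.4857481  -0.07064342]
0.53 [0.56614346 0.26088954]
0.41 [0.3884857  0.38528672]
```

View pics/fin.png

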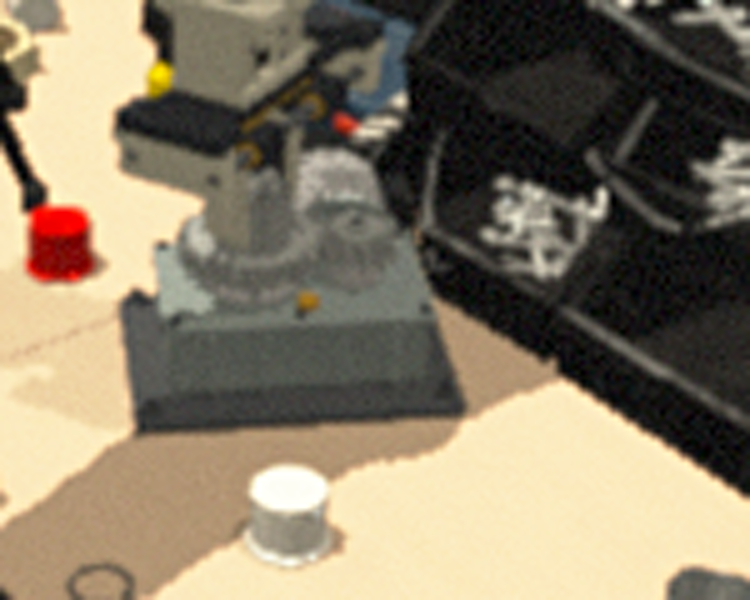

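The picture shows the gear seated on the drive at about (245,235) with the fingers on its hub. The white cap stands free on the bench at about (288,515). Handing in.

```bash
python3 -c "
from cell import arm; print(arm.sign_off())"
```

```text
the job is handed in; nothing more can be done
None
```

I handed the job in at about 22 s of the 61 s allowed: the white cap stands released on the bench, about 0.19 m from the spindle, and the larger gear is meshed with the pinion and still gripped, pressed to the collar's hard stop (about 28 N net push); sign-off returned no verdict.

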